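# Roll the speaker into its charging cradle and switch it on

## Robot

A 6-joint arm with a two-finger parallel gripper is mounted at the origin on the work surface; the furniture and walls round the work are solid. World frame = base frame: x ahead of the robot, y to its left, z up, the work surface at z = 0. Lengths are in m, angles in rad, forces in N, time in s.
With the tool pointing down it reaches from about 0.4 to 0.825 m from the base axis. Payload 7 kg.
Tool frame: the origin (TCP) lies on the centre line of the jaws, within the pads' length; the fingertips stand 25 mm ahead of it and the grasp point (between the pads) lies 6 mm ahead of it; z points along the fingers, y is the line along which they close (so a half turn about z gives the same grasp; the last joint's range is limited). The gripper opens to 88 mm and grips with 3 to 60 N. Pads are 19 mm wide; open, the fingers measure 130 mm over their backs; the gripper's body (78 mm by 193 mm) begins 47 mm behind the grasp point.
Start: joints at [1.52, 0.359, 0.012, 0, -1.224, -0.288], TCP at [0.224, 0.637, 0.252] pointing down, gripper open.
Joint ranges: [-3.07, 3.07], [-1.43, 2.12], [-1.02, 1.25], [-3.03, 1.67], [-3.05, -0], [-3.03, 3.03]. Speed limits (rad/s): [2.39, 2.39, 3.01, 3.14, 3.14, 3.14].

## Interface

Orientations are given as [roll, pitch, yaw] about the fixed x, y, z axes, in that order (R = Rz(yaw) Ry(pitch) Rx(roll)).
In Python, from station import readout, vision, arm gives the robot as it stands. The module is installed in compiled form; this text tells all that it offers.
- The arm moves only by the tool carry_out, never from a script. Its argument "commands" is a list of rows, each an object with "dp": the shift along the tool's x, y, z in m, a list of three; "rotation": the turn, a rotation vector about the tool's x, y, z in degrees, a list of three. In form: [{"dp": [dx, dy, dz], "rotation": [wx, wy, wz]}, ...]. A call has 1 to 8 rows; each row shifts and turns the commanded pose from where the row before left it, along the tool's axes as they then stand; what a row does not reach is not made up. A row lasts 1/8 s, in which the tool goes at most 62.5 mm and 10.7 degrees, less where a joint would pass 70% of its speed; a pose out of reach is approached as far as the arm can. A call with a gripper value outside its range is refused whole. "grip" is the finger opening in m, from 0 to 0.0876, set as the call begins (left out, the last holds). The fingers move at their own pace and stop on an object; "force" is the grip in N (left out, the last holds). Time passes only in rows, so rows that do not move let the fingers close. It gives the time, the measured TCP pose, the force, the opening and the grip force at its end, in the units of the state.
- readout.get_state(): the state, without advancing time (a new reading comes with each control period).
- vision.grab_frame(name): name is "scene" or "top" or "wrist"; returns (picture, depth): 384x512x3 uint8, red, green, blue; 384x512 float32, m along the optical axis (not along the pixel's ray), 0 where there is no reading.
- vision.calibration(name): a dict with "fovy" (degrees; the focal length in pixels is half the picture's height over the tangent of half this angle, whatever the lens; pixels are square), "cx", "cy" (the principal point, pixels), "dist" ([k1, k2, p1, p2, k3] as OpenCV has them; the pictures are not rectified), "origin" and "attitude" of the camera in the world; the wrist camera has in their place "mount" (4x4, takes a point from camera to tool coordinates, whose origin is the TCP and whose axes are the flange's). Camera axes: x right, y down, z forward; pixel columns grow to the right and rows downward; lengths in m; the calibration is good to about 2 mm. A picture is of the moment at which its call begins: read the wrist's pose just before it. calibration takes no time and is no camera call.
- arm.job_done(): hands the job in; it is judged then, once.
Trained networks look in the newest picture that a camera, given by its name, has taken for a name from the list of things; names that differ only in an ending like _2 or _b are one class to them, and where a whole thing is asked for, a point or a joint stands for the part that bears it (a point fixed in the world has none). Each returns a list of dicts, best first, with "score" (0 to 1); they miss things now and then, are a little off and sometimes report something else, mostly with a low value. They report only what shows in the picture. A call takes as long as a camera call. They do not tell look-alikes from the thing itself.
- vision.trace(label, camera): "pixels" (384x512 bool, what is visible of it) and "position" ([row, column] in pixels, amid what is visible of it).
The state is a dict: "t": time; "q": joint angles; "qd": joint speeds; "joint_efforts": joint torques, N m; "eef_pos": TCP position; "ee_rot": TCP orientation; "force": force on the tool from outside, world axes, zero at the start; "moment": the same for the moment, N m; "width": finger opening in m; "gripper_force": force on a finger pad.
Only numpy, scipy, OpenCV 4.12 (cv2) and the standard library are available. Lean on these libraries where they do the work, as an engineer would, in place of code of your own. Each camera call takes 0.05 s, during which the arm holds its last target. There are 200 camera calls.

## Task

The cylindrical wireless speaker lies on the desk in front of the ramp of its charging cradle. Put it on charge without picking it up: with your fingertips on its upper side, roll it gently across the desk and up the ramp until it drops in between the cradle's two rubber rails and lies still, then press the raised half of the cradle's rocker switch fully down. Leave everything else on the desk where it stands.

Things in the scene. Friction and masses are not known exactly. Their poses are not given: they have to be found in the camera images.
- speaker: speaker: plain cylinder lying on its side, 66 mm across, 150 mm long, 0.3 to 0.55 kg, grey fabric, black end rings, a button strip. Origin in its middle, on the axis (33 mm above the desk). Own x = cylinder axis; own z points at the button strip, up at the start. Rolls easily, stays where left on the level desk. Starts parallel to the cradle within 0.03 rad, 120 to 165 mm from its seat
- cradle: charging cradle, fixed, grey plastic, 184 mm long. Origin on the desk under the seat's middle; own x runs along the seat and the seated speaker's axis. The speaker comes from its +y side and rolls towards -y, over ramp and front rail. Seated, it rests on two rails at y = +16 and -16 mm, its axis 35 mm over the desk, above the origin. A back housing, 24 mm high, spans y = -36 to -70 mm
- ramp_foot (a point): middle of the ramp's lower edge, on the desk, at y = +48 mm in the cradle's frame; the ramp rises evenly from here and ends flush with the top of the front rail (6 mm high at y = +16 mm)
- front_rail (a point): top of the front rubber rail at the middle of its length: a round bar 6 mm thick lying along cradle x at y = +16 mm, its top 6 mm above the desk (the rear rail at y = -16 mm is the same; the seat floor between is 1.5 mm high). Rolling over its crest the speaker's axis is 39 mm above the desk
- switch (a joint): black rocker switch on a 16 mm high housing beside the seat, 28 mm wide (cradle x), 42 mm long (cradle y), hinged in its middle, at cradle x = -116.5, y = -2, z = 21 mm. 0 rad = off: its +y half stands up at 0.4 rad, its outer edge 8 mm above the middle. 0.4 rad = on: that half lies level, 21 mm above the desk. Takes about 2 to 3 N on the outer part of the half; stays where it is left
- switch_press (a point): the spot to press: on top of the rocker's +y half, 14 mm from the hinge; about 26 mm above the desk when off, 21 mm when on
- glue_stick: glue stick standing upright, 25 mm across, 96 mm high, beyond the far end of the cradle. Leave it. Origin: centre of its underside
- mint_tin: round tin of mints, 68 mm across, 43 mm high, beside the speaker's way. Leave it. Origin: centre of its underside
- binder_clip: black binder clip standing on its back, 27x35 mm, 37 mm high, on the robot's side of the speaker's way. Leave it. Origin: centre of its underside
- eraser: eraser, 43x53x12 mm, beside the speaker's way. Leave it. Origin: centre of its underside
Not all that is in view belongs to the job. Leave any purple look-alike of the speaker alone.

How it is judged:
By the outcome, as a careful person would: the job done as asked, in the order asked, and still so for the second after the job is handed in, with the robot touching nothing.
It also fails if it takes over 72 s, if anything falls off the work surface, if the arm or the gripper's body presses on something with over 40 N, if the wrist force passes 120 N, or if a joint passes its speed limit or range.

## Working session

There is one attempt and no reset: what is moved stays moved. The work goes in short steps, Python scripts to look and compute and a tool call to move; the robot and the scene stay as the last step left them, time stands still between calls to the robot, and variables do not carry over. Pictures are saved under pics/ and viewed, at most 10 in all, crops included, and the job is handed in when it is done.

Besides the shell and the picture viewer there is one more tool, called after "Call:" as a command line: name --argument value ..., lists and objects as JSON in quotes. carry_out: Moves the arm, as the interface text tells. Its arguments: {"type":"object","properties":{"commands":{"type":"array"},"grip":{"type":"number"},"force":{"type":"number"}},"required":["commands"]}

```bash
mkdir -p pics
cat > h.py <<'E'
import numpy as np, cv2
from scipy.spatial.transform import Rotation as R
from station import readout, vision, arm
def cam(name, st=None):
    c=vision.calibration(name); f=192/np.tan(np.radians(c['fovy'])/2)
    K=np.array([[f,0,c['cx']],[0,f,c['cy']],[0,0,1]]); d=np.array(c['dist'],float)
    if 'mount' in c:
        T=np.eye(4); T[:3,:3]=rot(st['ee_rot']); T[:3,3]=st['eef_pos']; T=T@np.array(c['mount'])
    else:
        T=np.eye(4); a=np.array(c['attitude']); T[:3,:3]=a if a.shape==(3,3) else rot(a); T[:3,3]=c['origin']
    return K,d,T
def rot(a):
    a=np.array(a); return a if a.shape==(3,3) else R.from_euler('xyz',a).as_matrix()
def cloud(depth,K,d,T):
    v,u=np.mgrid[0:384,0:512]; p=cv2.undistortPoints(np.stack([u,v],-1).reshape(-1,1,2).astype(float),K,d).reshape(384,512,2)
    P=np.dstack([p*depth[...,None],depth]); W=P@T[:3,:3].T+T[:3,3]; W[depth==0]=np.nan
    return W
def save(n,im): cv2.imwrite('pics/'+n,im[...,::-1])
E
python3 - <<'E'
from h import *
s=readout.get_state(); print(s)
ims=[]
for n in ['scene','top']:
    print(n,vision.calibration(n))
    im,d=vision.grab_frame(n); K,dd,T=cam(n,s); W=cloud(d,K,dd,T); np.save(n+'.npy',W)
    save(n+'0.png',im)
    for l in ['speaker','cradle','switch','glue_stick','mint_tin','binder_clip','eraser']:
        for r in vision.trace(l,n)[:3]:
            m=r['pixels']; w=W[m]; w=w[~np.isnan(w[:,0])]
            print(l,round(r['score'],2),np.round(r['position']),m.sum(),np.round(np.median(w,0),3) if len(w) else None)
E
```

```text
{'t': 0.0, 'q': array([ 1.52010540e+00,  3.59375326e-01,  1.10746430e-02, -3.70232798e-04,
       -1.22405955e+00, -2.88077777e-01]), 'qd': array([-0.00063999,  0.00021552, -0.00109445, -0.0003406 , -0.00078278,
       -0.00010843]), 'joint_efforts': array([-1.14636114e-03, -5.82713807e+01,  2.93058622e+01,  6.99699238e+00,
        6.87793960e-03, -1.59854899e-04]), 'eef_pos': array([0.22420181, 0.63621987, 0.25063336]), 'ee_rot': array([ 3.13999430e+00, -1.10664727e-04, -3.38894707e-01]), 'force': array([ 0.3439177 , -0.32392068,  1.00705456]), 'moment': array([-0.01686667, -0.04041078,  0.04680168]), 'gripper_force': 0.0, 'width': 0.08749102251086602}
scene {'fovy': 52.90029570714616, 'cx': 252.83058464375262, 'cy': 196.04961261056087, 'dist': array([-0.1015628,  0.       ,  0.       ,  0.       ,  0.       ]), 'origin': array([0.16056242, 0.49457143, 0.60237847]), 'attitude': array([-2.2862988 , -0.0195665 , -2.47576942])}
speaker 0.83 [274. 314.] 3026 [0.328 0.09  0.058]
speaker 0.82 [201. 229.] 2046 [0.572 0.032 0.054]
speaker 0.69 [178. 285.] 3208 [ 0.552 -0.154  0.006]
cradle 
[... 347 characters left out ...]
45]
top {'fovy': 46.67861159900289, 'cx': 257.8710853671984, 'cy': 196.7054987088998, 'dist': array([-0.04151339,  0.        ,  0.        ,  0.        ,  0.        ]), 'origin': array([ 0.40713307, -0.03927764,  0.88341526]), 'attitude': array([-2.96207479,  0.00881105, -1.57300342])}
speaker 0.8 [185. 232.] 2688 [0.585 0.012 0.062]
speaker 0.78 [322. 203.] 2877 [0.334 0.07  0.062]
cradle 0.85 [201. 318.] 6715 [ 0.558 -0.155  0.006]
switch 0.69 [245. 315.] 304 [ 0.468 -0.142  0.023]
glue_stick 0.54 [102. 320.] 313 [ 0.735 -0.156  0.075]
mint_tin 0.76 [114. 270.] 1057 [ 0.729 -0.059  0.043]
binder_clip 0.75 [261. 251.] 177 [ 0.44  -0.014  0.012]
eraser 0.53 [115. 225.] 218 [0.736 0.035 0.013]
```

View pics/top0.png

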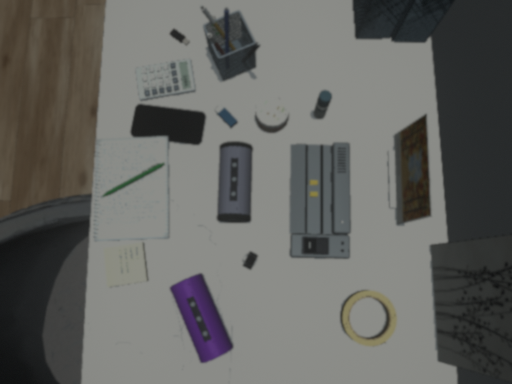

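View pics/scene0.png

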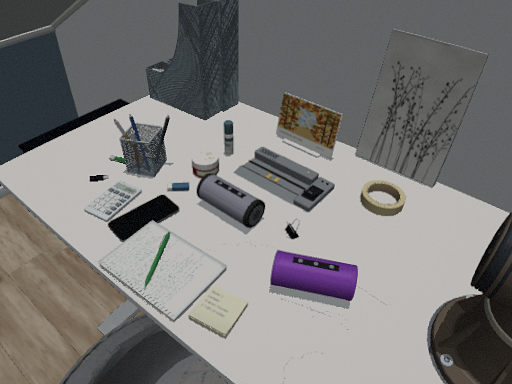

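Run:
```python
from h import *
W=np.load('top.npy')
def sel(x0,x1,y0,y1,z0,z1):
    m=(W[...,0]>x0)&(W[...,0]<x1)&(W[...,1]>y0)&(W[...,1]<y1)&(W[...,2]>z0)&(W[...,2]<z1); return W[m]
def rect(n,p):
    r=cv2.minAreaRect(p[:,:2].astype(np.float32)); print(n,len(p),np.round(r[0],3),np.round(r[1],3),round(r[2],1),'z',np.round(np.percentile(p[:,2],[5,50,95]),4))
rect('desk',sel(.45,.65,-.06,-.035,-.05,.05))
rect('spk',sel(.48,.69,-.03,.09,.045,.1))
rect('house',sel(.46,.68,-.26,-.17,.018,.035))
rect('switch',sel(.43,.49,-.19,-.09,.012,.04))
rect('cr',sel(.42,.68,-.26,-.1,.003,.035))
rect('tin',sel(.68,.78,-.11,-.01,.035,.06))
rect('clip',sel(.40,.475,-.06,.03,.01,.06))
p=sel(.48,.69,-.03,.09,.02,.1)
# crest per slice: fit line of highest points by x bins
q=[];
for a in np.arange(.505,.665,.01):
    b=p[(p[:,0]>a)&(p[:,0]<a+.01)&(p[:,2]>.045)]
    A=np.c_[2*b[:,1],2*b[:,2],np.ones(len(b))]
    from scipy.optimize import least_squares
    f=least_squares(lambda c:np.hypot(b[:,1]-c[0],b[:,2]-c[1])-.033,[b[:,1].mean(),.033]).x
    q.append([a+.005,*f])
q=np.array(q);print(np.round(q,4)); print(np.polyfit(q[:,0],q[:,1],1))
# housing edges: y profile at columns
for x in(.52,.62):
    b=sel(x-.006,x+.006,-.25,-.06,-.02,.06); 
    h,e=np.histogram(b[:,1],np.arange(-.25,-.06,.006),weights=b[:,2]); n,_=np.histogram(b[:,1],e); print(x,[(round(float(y),3),round(float(z)*1e3,1)) for y,z in zip(e+.003,h/np.maximum(n,1))])
```

```text
desk 1212 [ 0.55  -0.048] [0.024 0.2  ] 89.8 z [-0.0019  0.0007  0.0034]
spk 2451 [0.59  0.014] [0.062 0.15 ] 89.1 z [0.0483 0.0625 0.0675]
house 1647 [ 0.568 -0.193] [0.039 0.215] 87.9 z [0.0195 0.0246 0.0272]
switch 1120 [ 0.468 -0.142] [0.096 0.044] 89.6 z [0.0144 0.0179 0.0271]
cr 5161 [ 0.55 -0.18] [0.159 0.259] 90.0 z [0.0033 0.0163 0.0265]
tin 894 [ 0.736 -0.06 ] [0.066 0.066] 0.0 z [0.0399 0.0437 0.0462]
clip 111 [ 0.441 -0.015] [0.027 0.026] 12.5 z [0.0112 0.0164 0.0361]<stdin>:21: RuntimeWarning: Mean of empty slice.
  ret = ret.dtype.type(ret / rcount)
Traceback (most recent call last):
ValueError: Initial guess is outside of provided bounds
```

The top view shows the grey speaker at about (row 182, col 235), the cradle at (200, 320) with its switch at (245, 315), the clip at (260, 250) and the tin at (115, 270). The purple look-alike is at (318, 200). Next I'll fit the speaker's axis and the cradle's pose.

```bash
python3 - <<'E'
from h import *
from scipy.optimize import least_squares
W=np.load('top.npy'); im=cv2.imread('pics/top0.png')
def sel(x0,x1,y0,y1,z0,z1):
    m=(W[...,0]>x0)&(W[...,0]<x1)&(W[...,1]>y0)&(W[...,1]<y1)&(W[...,2]>z0)&(W[...,2]<z1); return W[m]
p=sel(.51,.67,-.04,.08,.045,.1)
f=least_squares(lambda c:np.hypot(p[:,1]-c[0]-c[1]*(p[:,0]-.59),p[:,2]-c[2])-.033,[.012,0,.033],loss='soft_l1',f_scale=.002).x
print('spk y at x=.59, slope, z',f.round(4),'x ends',np.percentile(p[:,0],[.5,99.5]))
for x in(.515,.55,.59,.62):
    b=sel(x-.012,x+.012,-.25,-.06,-.02,.06); 
    e=np.arange(-.25,-.06,.005);h,_=np.histogram(b[:,1],e,weights=b[:,2]); n,_=np.histogram(b[:,1],e); print(x,' '.join(f'{y*1e3:.0f}:{z*1e3:.0f}' for y,z in zip(e[:-1]+.0025,h/np.maximum(n,1)) ))
# housing ridge front/back edges, slope
b=sel(.47,.67,-.24,-.17,.019,.03)
xs=np.arange(.485,.655,.01)
for side,pc in(('front',99),('back',1)):
    y=[np.percentile(b[abs(b[:,0]-x)<.006][:,1],pc) for x in xs]; print(side,np.polyfit(xs-.57,y,1).round(4))
b=sel(.40,.72,-.25,-.10,.008,.035); print('x ext',np.percentile(b[:,0],[.3,99.7]))
b=sel(.43,.5,-.25,-.08,.010,.035); print('switch block y',np.percentile(b[:,1],[.5,99.5]))
for l in ['switch']:
    vision.grab_frame('top'); r=vision.trace(l,'top')[0]; w=W[r['pixels']]; print(np.nanpercentile(w,[2,50,98],axis=0).round(4))
E
python3 - <<'E'
import cv2
im=cv2.imread('pics/top0.png')[130:270,210:360]; cv2.imwrite('pics/c1.png',cv2.resize(im,None,fx=4,fy=4,interpolation=2))
E
```

```text
spk y at x=.59, slope, z [ 0.014  -0.0226  0.0332] x ends [0.51482437 0.66373946]
0.515 -248:1 -242:1 -238:1 -232:1 -227:1 -222:1 -217:1 -212:4 -207:24 -202:25 -197:25 -192:24 -187:25 -182:25 -177:14 -172:3 -167:2 -162:3 -157:6 -152:3 -147:2 -142:3 -137:2 -132:2 -127:5 -122:6 -117:5 -112:4 -107:4 -102:3 -97:1 -92:1 -87:1 -82:-0 -77:1 -72:-0 -67:1
0.55 -248:1 -242:1 -238:0 -232:1 -227:1 -222:1 -217:1 -212:25 -207:25 -202:25 -197:25 -192:25 -187:25 -182:25 -177:11 -172:2 -167:3 -162:3 -157:7 -152:3 -147:3 -142:3 -137:3 -132:2 -127:6 -122:6 -117:5 -112:4 -107:4 -102:3 -97:1 -92:1 -87:1 -82:0 -77:0 -72:1 -67:1
0.59 -248:-0 -242:1 -238:1 -232:0 -227:1 -222:1 -217:1 -212:24 -207:25 -202:25 -197:24 -192:25 -187:25 -182:20 -177:7 -172:2 -167:2 -162:4 -157:5 -152:2 -147:2 -142:2 -137:2 -132:3 -127:6 -122:6 -117:5 -112:4 -107:3 -102:2 -97:1 -92:1 -87:1 -82:1 -77:1 -72:1 -67:1
0.62 -248:1 -242:1 -238:1 -232:1 -227:1 -222:1 -217:1 -212:24 -207:25 -202:25 -197:25 -192:25 -187:25 -182:17 -177:4 -172:2 -167:2 -162:5 -157:5 -152:2 -147:3 -142:2 -137:3 -132:2 -127:6 -122:6 -117:5 -112:4 -107:4 -102:2 -97:1 -92:1 -87:0 -82:0 -77:0 -72:1 -67:1
front [-0.0274 -0.1794]
back [-0.057  -0.2109]
x ext [0.44528888 0.67410799]
switch block y [-0.20903166 -0.09418795]
[[ 0.4532 -0.1615  0.0176]
 [ 0.4682 -0.1423  0.023 ]
 [ 0.4819 -0.122   0.0309]]
```

View pics/c1.png

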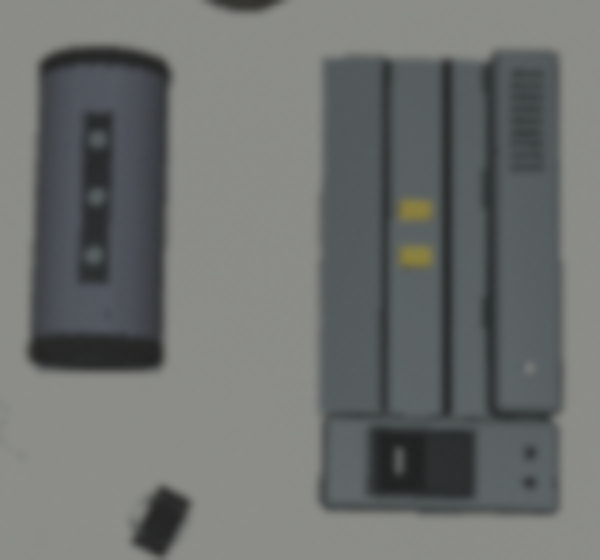

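The crop shows the seat rails at columns ~385 and ~447, and the rocker at x 370–475, y 430–497. Next: the cradle's yaw from its rails, and turning the tool across the roll direction.

Run:
```python
from h import *
im=cv2.GaussianBlur(cv2.imread('pics/top0.png',0),(1,5),0).astype(float); K,d,T=cam('top')
def hit(u,v,z):
    p=cv2.undistortPoints(np.array([[[u,v]]],float),K,d)[0,0]; r=T[:3,:3]@[p[0],p[1],1]; return T[:3,3]+r*(z-T[2,3])/r[2]
for n,c0 in(('front',306),('rear',321.5)):
    P=[]
    for v in range(148,231,3):
        us=np.arange(int(c0)-4,int(c0)+6); w=np.clip(np.median(im[v,us])-im[v,us]-4,0,None)
        if w.sum()>0: P.append(hit((us*w).sum()/w.sum(),v,.005))
    P=np.array(P); a=np.polyfit(P[:,0]-.584,P[:,1],1); print(n,a.round(4),len(P),np.std(P[:,1]-np.polyval(a,P[:,0]-.584)).round(4))
for c,r,z in((322,60,.0),(323,413,.0),(556,50,.024),(560,412,.024),(370,428,.025),(474,430,.017),(370,495,.025),(474,497,.017),(100,60,.05),(97,355,.05)): print((c,r),hit(210+(c+.5)/4-.5,130+(r+.5)/4-.5,z).round(4))
```

```text
front [-0.0309 -0.1283] 28 0.0001
rear [-0.0276 -0.1596] 28 0.0
(322, 60) [ 0.6764 -0.0986  0.    ]
(323, 413) [ 0.4941 -0.0963  0.    ]
(556, 50) [ 0.6739 -0.2146  0.024 ]
(560, 412) [ 0.4918 -0.2094  0.024 ]
(370, 428) [ 0.4843 -0.1173  0.025 ]
(474, 430) [ 0.4839 -0.1686  0.017 ]
(370, 495) [ 0.4522 -0.1166  0.025 ]
(474, 497) [ 0.4515 -0.1677  0.017 ]
(100, 60) [0.6616 0.0128 0.05  ]
(97, 355) [0.517  0.0131 0.05  ]
```

Call:
carry_out --commands '[{"dp": [0, 0, 0], "rotation": [0, 0, 9]}, {"dp": [0, 0, 0], "rotation": [0, 0, 9]}, {"dp": [0, 0, 0], "rotation": [0, 0, 9]}, {"dp": [0, 0, 0], "rotation": [0, 0, 9]}, {"dp": [0, 0, 0], "rotation": [0, 0, 9]}, {"dp": [0, 0, 0], "rotation": [0, 0, 9]}, {"dp": [0, 0, 0], "rotation": [0, 0, 9]}, {"dp": [0, 0, 0], "rotation": [0, 0, 8.5]}]' --grip 0.06

```text
t: 1.9
eef_pos: [0.2243, 0.6366, 0.2516]
ee_rot: [-3.142, 0.0, -1.592]
force: [-0.3, -0.2, 0.5]
width: 0.0598
gripper_force: 0.0
```

Call:
carry_out --commands '[{"dp": [0.043, -0.027, 0]}, {"dp": [0.043, -0.027, 0]}, {"dp": [0.043, -0.027, 0]}, {"dp": [0.043, -0.027, 0]}, {"dp": [0.043, -0.027, 0]}, {"dp": [0.043, -0.027, 0]}, {"dp": [0.043, -0.027, 0]}, {"dp": [0.043, -0.027, 0]}]'

```text
validation failed for argument at $.co...
```

Call:
carry_out --commands '[{"dp": [0.044, -0.027, 0]}, {"dp": [0.044, -0.027, 0]}, {"dp": [0.043, -0.027, 0.02]}, {"dp": [0.043, -0.027, 0.03]}, {"dp": [0.043, -0.027, 0.03]}, {"dp": [0.043, -0.027, 0.03]}, {"dp": [0, 0, 0.01]}, {"dp": [0, 0, 0]}]'

```text
validation failed for argument at $.co...
```

Run:
```python
from h import *
s=readout.get_state(); print(s['t'],s['eef_pos'],s['ee_rot'],s['force'])
im,d=vision.grab_frame('wrist'); save('w1.png',im); K,dd,T=cam('wrist',s); W=cloud(d,K,dd,T); np.save('w.npy',W)
for l in ['speaker','cradle','switch']:
    for r in vision.trace(l,'wrist')[:1]: print(l,r['score'],np.round(r['position']),np.nanpercentile(W[r['pixels']],[2,50,98],axis=0).round(4))
```

```text
1.9 [0.22434857 0.63661401 0.25155753] [-3.14157152e+00  1.06533276e-05 -1.59171058e+00] [-0.30631204 -0.21685989  0.4670073 ]
```

View pics/w1.png

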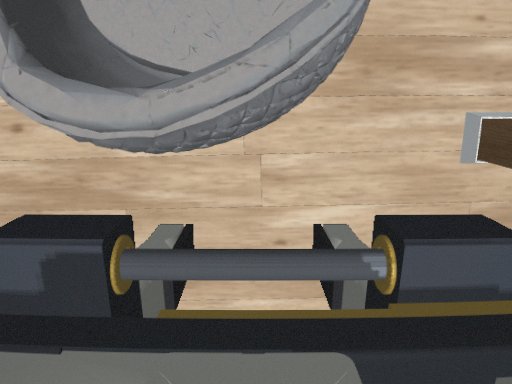

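The wrist view shows only the floor and the two fingers at (250, 160) and (250, 345), because the move was refused: every row needs a "rotation".

Call:
carry_out --commands '[{"dp": [0.043, -0.027, 0], "rotation": [0, 0, 0]}, {"dp": [0.043, -0.027, 0], "rotation": [0, 0, 0]}, {"dp": [0.043, -0.027, 0], "rotation": [0, 0, 0]}, {"dp": [0.043, -0.027, 0], "rotation": [0, 0, 0]}, {"dp": [0.043, -0.027, 0], "rotation": [0, 0, 0]}, {"dp": [0.043, -0.027, 0], "rotation": [0, 0, 0]}, {"dp": [0.043, -0.027, 0], "rotation": [0, 0, 0]}, {"dp": [0.043, -0.027, 0], "rotation": [0, 0, 0]}]'

```text
t: 3.1
eef_pos: [0.4355, 0.2878, 0.2519]
ee_rot: [-3.141, 0.001, -1.583]
force: [0.5, 0.4, -0.5]
width: 0.0601
gripper_force: 0.0
```

Call:
carry_out --commands '[{"dp": [0.044, -0.027, 0], "rotation": [0, 0, 0]}, {"dp": [0.044, -0.027, 0], "rotation": [0, 0, 0]}, {"dp": [0.043, -0.027, 0.02], "rotation": [0, 0, 0]}, {"dp": [0.043, -0.027, 0.03], "rotation": [0, 0, 0]}, {"dp": [0.043, -0.027, 0.03], "rotation": [0, 0, 0]}, {"dp": [0.043, -0.027, 0.03], "rotation": [0, 0, 0]}, {"dp": [0, 0, 0.01], "rotation": [0, 0, 0]}, {"dp": [0, 0, 0], "rotation": [0, 0, 0]}]'

```text
t: 4.1
eef_pos: [0.5922, 0.0263, 0.1308]
ee_rot: [3.14, -0.001, -1.586]
force: [0.2, 1.0, 0.8]
width: 0.0601
gripper_force: 0.0
```

Run:
```python
from h import *
s=readout.get_state(); print(s['t'],s['eef_pos'],s['ee_rot'],s['force'])
im,d=vision.grab_frame('wrist'); save('w2.png',im); K,dd,T=cam('wrist',s); W=cloud(d,K,dd,T); np.save('w.npy',W)
for l in ['speaker','cradle','switch']:
    for r in vision.trace(l,'wrist')[:1]: print(l,r['score'],np.round(r['position']),np.nanpercentile(W[r['pixels']],[2,50,98],axis=0).round(4))
```

```text
4.1 [0.59220675 0.02634026 0.13076156] [ 3.13987007e+00 -6.07232759e-04 -1.58590569e+00] [0.20608721 0.97775769 0.79555241]
speaker 0.56 [182. 257.] [[ 0.5181 -0.0192  0.0371]
 [ 0.5895  0.0047  0.0606]
 [ 0.6601  0.0376  0.065 ]]
cradle 0.89 [ 12. 300.] [[ 0.4521 -0.114  -0.0018]
 [ 0.5565 -0.1048  0.0008]
 [ 0.6716 -0.095   0.0153]]
```

View pics/w2.png

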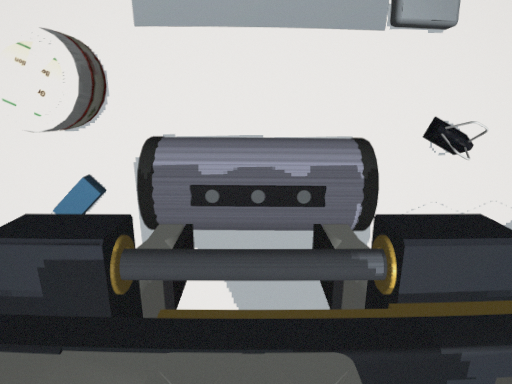

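The wrist view shows the speaker (row 182, cols 140–375) ahead of both fingertips, and the ramp edge at the top (row 27). I'll fit both from this frame.

```bash
cat >> h.py <<'E'
from scipy.optimize import least_squares
def spk(y0, zs=.04, zc=.033):
    s=readout.get_state(); im,d=vision.grab_frame('wrist'); K,dd,T=cam('wrist',s); W=cloud(d,K,dd,T)
    m=(W[...,0]>.53)&(W[...,0]<.65)&(abs(W[...,1]-y0)<.04)&(W[...,2]>zs)&(W[...,2]<.078)
    p=W[m]; f=least_squares(lambda c:np.hypot(p[:,1]-c[0]-c[1]*(p[:,0]-.59),p[:,2]-c[2])-.033,[y0,0,zc],loss='soft_l1',f_scale=.002).x
    rows=(W[...,2]>zs)&(abs(W[...,1]-y0)<.04)&(W[...,2]<.078); xs=W[rows][:,0]
    print('t %.2f'%s['t'],'tcp',s['eef_pos'].round(4),'yaw',s['ee_rot'][2].round(4),'F',s['force'].round(1),'| spk y,slope,z',f.round(4),'x',np.percentile(xs,[2,98]).round(3),m.sum())
    return im,W,K,dd,T
E
python3 - <<'E'
from h import *
im,W,K,d,T=spk(.01); 
def hit(u,v,z):
    p=cv2.undistortPoints(np.array([[[u,v]]],float),K,d)[0,0]; r=T[:3,:3]@[p[0],p[1],1]; return T[:3,3]+r*(z-T[2,3])/r[2]
g=cv2.cvtColor(im,cv2.COLOR_RGB2GRAY).astype(float)
P=[]
for u in range(150,380,10):
    r=np.argmax(np.diff(g[10:50,u]))+10.5; P.append(hit(u,r,0))
P=np.array(P); print('foot',np.polyfit(P[:,0]-.584,P[:,1],1).round(4))
print('ends',hit(133,20,.001),hit(389,20,.001))
E
```

```text
t 4.30 tcp [0.593  0.0279 0.1329] yaw -1.5844 F [-0.2 -0.4 -0.4] | spk y,slope,z [ 0.013  -0.0232  0.031 ] x [0.518 0.661] 16678
foot [-0.0296 -0.0961]
ends [ 0.67926448 -0.10129161  0.001     ] [ 0.49250396 -0.09899217  0.001     ]
```

Call:
carry_out --commands '[{"dp": [0, 0, 0.015], "rotation": [0, 0, 0]}, {"dp": [0, 0, 0.013], "rotation": [0, 0, 0]}, {"dp": [0, 0, 0.009], "rotation": [0, 0, 0]}, {"dp": [0, 0, 0], "rotation": [0, 0, 0]}]'

```text
t: 4.85
eef_pos: [0.592, 0.0264, 0.0933]
ee_rot: [3.139, -0.001, -1.587]
force: [-0.3, -1.0, 1.1]
width: 0.0601
gripper_force: 0.0
```

Call:
carry_out --commands '[{"dp": [0, 0, 0.002], "rotation": [0, 0, 0]}, {"dp": [0, 0, 0], "rotation": [0, 0, 0]}]'

```text
t: 5.1
eef_pos: [0.5929, 0.0267, 0.0927]
ee_rot: [-3.141, 0.0, -1.587]
force: [0.6, -0.4, 0.5]
width: 0.0595
gripper_force: 0.0
```

Call:
carry_out --commands '[{"dp": [0, 0, 0.002], "rotation": [0, 0, 0]}, {"dp": [0, 0, 0], "rotation": [0, 0, 0]}]'

```text
t: 5.35
eef_pos: [0.593, 0.0267, 0.0909]
ee_rot: [-3.141, 0.0, -1.587]
force: [0.4, -0.0, 1.6]
width: 0.06
gripper_force: 0.8
```

Call:
carry_out --commands '[{"dp": [0, 0, 0.001], "rotation": [0, 0, 0]}, {"dp": [0, 0, 0], "rotation": [0, 0, 0]}]'

```text
t: 5.6
eef_pos: [0.5931, 0.0268, 0.0906]
ee_rot: [-3.14, 0.0, -1.586]
force: [-2.0, -0.6, 8.5]
width: 0.0602
gripper_force: 4.0
```

Call:
carry_out --commands '[{"dp": [0, 0, 0.001], "rotation": [0, 0, 0]}, {"dp": [0, 0, 0], "rotation": [0, 0, 0]}]'

```text
t: 5.85
eef_pos: [0.5932, 0.0268, 0.0904]
ee_rot: [-3.14, 0.0, -1.586]
force: [-4.1, 2.1, 13.5]
width: 0.0598
gripper_force: 7.2
```

Call:
carry_out --commands '[{"dp": [0.002, 0, -0.0005], "rotation": [0, 0, 0]}, {"dp": [0.004, 0, 0], "rotation": [0, 0, 0]}, {"dp": [0.005, 0, 0], "rotation": [0, 0, 0]}, {"dp": [0.005, 0, 0], "rotation": [0, 0, 0]}, {"dp": [0.005, 0, 0], "rotation": [0, 0, 0]}, {"dp": [0.003, 0, 0], "rotation": [0, 0, 0]}, {"dp": [0, 0, 0], "rotation": [0, 0, 0]}]'

```text
t: 6.72
eef_pos: [0.5926, 0.0022, 0.091]
ee_rot: [-3.14, -0.0, -1.586]
force: [-6.2, -0.2, 16.1]
width: 0.0601
gripper_force: 8.1
```

Run:
```python
from h import *
im,*_=spk(.0,.05)
```

```text
t 6.72 tcp [0.5926 0.0022 0.091 ] yaw -1.5864 F [-6.2 -0.2 16.1] | spk y,slope,z [ 0.0011 -0.0227  0.0315] x [0.52  0.657] 14052
```

Call:
carry_out --commands '[{"dp": [0.004, 0, -0.0007], "rotation": [0, 0, 0]}, {"dp": [0.0055, 0, 0], "rotation": [0, 0, 0]}, {"dp": [0.0055, 0, 0], "rotation": [0, 0, 0]}, {"dp": [0.0055, 0, 0], "rotation": [0, 0, 0]}, {"dp": [0.0055, 0, 0.0001], "rotation": [0, 0, 0]}, {"dp": [0.0055, 0, 0.0004], "rotation": [0, 0, 0]}, {"dp": [0.0055, 0, 0.0006], "rotation": [0, 0, 0]}, {"dp": [0.0045, 0, 0.0008], "rotation": [0, 0, 0]}]'

```text
t: 7.78
eef_pos: [0.5916, -0.0394, 0.0889]
ee_rot: [-3.141, -0.0, -1.587]
force: [-3.3, -1.2, 8.6]
width: 0.0601
gripper_force: 4.8
```

Run:
```python
from h import *
im,*_=spk(-.018,.05)
```

```text
t 7.78 tcp [ 0.5916 -0.0394  0.0889] yaw -1.5865 F [-3.3 -1.2  8.6] | spk y,slope,z [-0.0211 -0.0233  0.0311] x [0.533 0.651] 8989
```

Call:
carry_out --commands '[{"dp": [0, 0, -0.003], "rotation": [0, 0, 0]}, {"dp": [0, 0, -0.012], "rotation": [0, 0, 0]}, {"dp": [-0.021, 0, 0], "rotation": [0, 0, 0]}, {"dp": [-0.021, 0, 0], "rotation": [0, 0, 0]}, {"dp": [0, 0, 0.007], "rotation": [0, 0, 0]}, {"dp": [0, 0, 0.005], "rotation": [0, 0, 0]}, {"dp": [0, 0, 0.003], "rotation": [0, 0, 0]}, {"dp": [0, 0, 0], "rotation": [0, 0, 0]}]'

```text
t: 8.82
eef_pos: [0.592, 0.0029, 0.0878]
ee_rot: [3.141, -0.0, -1.587]
force: [-3.3, 1.1, 4.9]
width: 0.06
gripper_force: 2.1
```

Run:
```python
from h import *
im,*_=spk(-.02,.05)
```

```text
t 8.82 tcp [0.592  0.0029 0.0878] yaw -1.587 F [-3.3  1.1  4.9] | spk y,slope,z [-0.0204 -0.0226  0.0311] x [0.518 0.658] 23669
```

Call:
carry_out --commands '[{"dp": [0.003, 0, 0], "rotation": [0, 0, 0]}, {"dp": [0.005, 0, -0.0009], "rotation": [0, 0, 0]}, {"dp": [0.0055, 0, -0.0009], "rotation": [0, 0, 0]}, {"dp": [0.0055, 0, -0.0006], "rotation": [0, 0, 0]}, {"dp": [0.0055, 0, -0.0003], "rotation": [0, 0, 0]}, {"dp": [0.0055, 0, 0], "rotation": [0, 0, 0]}, {"dp": [0.0055, 0, 0], "rotation": [0, 0, 0]}, {"dp": [0.003, 0, 0], "rotation": [0, 0, 0]}]'

```text
t: 9.88
eef_pos: [0.591, -0.0363, 0.0911]
ee_rot: [3.14, -0.001, -1.587]
force: [-5.1, 0.6, 8.9]
width: 0.0601
gripper_force: 4.8
```

Run:
```python
from h import *
im,*_=spk(-.04,.05)
```

```text
t 9.88 tcp [ 0.591  -0.0363  0.0911] yaw -1.5872 F [-5.1  0.6  8.9] | spk y,slope,z [-0.0403 -0.0234  0.0312] x [0.518 0.656] 15265
```

Call:
carry_out --commands '[{"dp": [0.004, 0, 0], "rotation": [0, 0, 0]}, {"dp": [0.0055, 0, 0], "rotation": [0, 0, 0]}, {"dp": [0.006, 0, 0], "rotation": [0, 0, 0]}, {"dp": [0.006, 0, 0], "rotation": [0, 0, 0]}, {"dp": [0.006, 0, 0], "rotation": [0, 0, 0]}, {"dp": [0.006, 0, 0.0003], "rotation": [0, 0, 0]}, {"dp": [0.006, 0, 0.0005], "rotation": [0, 0, 0]}, {"dp": [0.004, 0, 0.0004], "rotation": [0, 0, 0]}]'

```text
t: 10.92
eef_pos: [0.5902, -0.0799, 0.0896]
ee_rot: [3.14, -0.001, -1.587]
force: [-4.4, -1.3, 5.8]
width: 0.0605
gripper_force: 3.1
```

Run:
```python
from h import *
im,*_=spk(-.06,.05)
```

```text
t 10.93 tcp [ 0.5902 -0.0799  0.0896] yaw -1.5871 F [-4.4 -1.3  5.8] | spk y,slope,z [-0.063  -0.0226  0.0311] x [0.531 0.65 ] 9083
```

Call:
carry_out --commands '[{"dp": [0, 0, -0.003], "rotation": [0, 0, 0]}, {"dp": [0, 0, -0.012], "rotation": [0, 0, 0]}, {"dp": [-0.015, 0, 0], "rotation": [0, 0, 0]}, {"dp": [-0.014, 0, 0], "rotation": [0, 0, 0]}, {"dp": [0, 0, 0.006], "rotation": [0, 0, 0]}, {"dp": [0, 0, 0.005], "rotation": [0, 0, 0]}, {"dp": [0, 0, 0.003], "rotation": [0, 0, 0]}, {"dp": [0, 0, 0], "rotation": [0, 0, 0]}]'

```text
t: 11.98
eef_pos: [0.5912, -0.0502, 0.0908]
ee_rot: [3.141, -0.001, -1.587]
force: [-3.0, 0.6, 7.2]
width: 0.0602
gripper_force: 3.9
```

Call:
carry_out --commands '[{"dp": [0.003, 0, 0], "rotation": [0, 0, 0]}, {"dp": [0.005, 0, 0], "rotation": [0, 0, 0]}, {"dp": [0.006, 0, 0], "rotation": [0, 0, 0]}, {"dp": [0.006, 0, 0], "rotation": [0, 0, 0]}, {"dp": [0.006, 0, 0], "rotation": [0, 0, 0]}, {"dp": [0.006, 0, 0], "rotation": [0, 0, 0]}, {"dp": [0.006, 0, 0], "rotation": [0, 0, 0]}, {"dp": [0.002, 0, 0], "rotation": [0, 0, 0]}]'

```text
t: 12.98
eef_pos: [0.5902, -0.0908, 0.091]
ee_rot: [3.141, -0.001, -1.587]
force: [-4.0, -0.1, 10.0]
width: 0.0601
gripper_force: 5.0
```

Run:
```python
from h import *
im,*_=spk(-.08,.05)
```

```text
t 12.97 tcp [ 0.5902 -0.0908  0.091 ] yaw -1.5871 F [-4.  -0.1 10. ] | spk y,slope,z [-0.0831 -0.0227  0.0312] x [0.52  0.653] 10895
```

Run:
```python
import numpy as np
a=np.arctan(6/32);r=33.
def h(Y): 
    return r if Y>48+r*np.tan(a/2) else (r+(48+r*np.tan(a/2)-Y)*np.tan(a) if Y>16+r*np.sin(a) else 6+np.sqrt(r*r-(Y-16)**2))
Y=61.5;phi=np.radians(-30);off=9.5;t=0;prev=None;n=0;s=0
# finger centre pos relative: edge contact behind: yf=Y - r sin(phi)+9.5
while Y>12 and phi<.5:
    if phi<0: yf,zf=Y-r*np.sin(phi)+9.5,h(Y)+r*np.cos(phi)
    elif off>-9.5: yf,zf=Y+off,h(Y)+r
    else: yf,zf=Y-r*np.sin(phi)-9.5,h(Y)+r*np.cos(phi)
    if n%60==0:
        if prev: print(n//60,'Y%.1f phi%.0f off%.1f  dp %.1f %.2f'%(Y,np.degrees(phi),off,prev[0]-yf,prev[1]-zf), 'z',round(zf-66,2),'yf',round(yf-144,1))
        prev=(yf,zf)
    d=.05; dh=h(Y-d)-h(Y); ds=np.hypot(d,dh); Y-=d; th=ds/r*(1 if Y>22 else 36/33)
    if phi<0 or off<=-9.5: phi+=th
    else: off-=th*r
    n+=1
```

```text
1 Y58.5 phi-25 off9.5  dp 5.7 -1.38 z -3.04 yf -62.2
2 Y55.5 phi-20 off9.5  dp 5.8 -1.13 z -1.91 yf -67.9
3 Y52.5 phi-14 off9.5  dp 5.9 -0.88 z -1.03 yf -73.8
4 Y49.5 phi-9 off9.5  dp 6.0 -0.91 z -0.12 yf -79.8
5 Y46.5 phi-4 off9.5  dp 6.0 -0.91 z 0.78 yf -85.8
6 Y43.5 phi0 off8.7  dp 6.0 -0.64 z 1.42 yf -91.8
7 Y40.5 phi0 off5.6  dp 6.1 -0.56 z 1.98 yf -97.9
8 Y37.5 phi0 off2.6  dp 6.1 -0.56 z 2.54 yf -103.9
9 Y34.5 phi0 off-0.5  dp 6.1 -0.56 z 3.11 yf -110.0
10 Y31.5 phi0 off-3.5  dp 6.1 -0.56 z 3.67 yf -116.0
11 Y28.5 phi0 off-6.6  dp 6.1 -0.56 z 4.23 yf -122.1
12 Y25.5 phi0 off-9.5  dp 6.1 -0.56 z 4.79 yf -128.1
13 Y22.5 phi6 off-9.5  dp 6.0 -0.41 z 5.2 yf -134.2
14 Y19.5 phi11 off-9.5  dp 6.2 0.02 z 5.18 yf -140.4
15 Y16.5 phi17 off-9.5  dp 6.2 0.61 z 4.57 yf -146.6
16 Y13.5 phi23 off-9.5  dp 6.1 1.20 z 3.37 yf -152.7
```

Call:
carry_out --commands '[{"dp": [0, 0, -0.003], "rotation": [0, 0, 0]}, {"dp": [0, 0, -0.012], "rotation": [0, 0, 0]}, {"dp": [-0.017, 0, 0], "rotation": [0, 0, 0]}, {"dp": [-0.017, 0, 0], "rotation": [0, 0, 0]}, {"dp": [0, 0, 0.007], "rotation": [0, 0, 0]}, {"dp": [0, 0, 0.007], "rotation": [0, 0, 0]}, {"dp": [0, 0, 0.004], "rotation": [0, 0, 0]}, {"dp": [0, 0, 0], "rotation": [0, 0, 0]}]'

```text
t: 14.02
eef_pos: [0.5911, -0.0561, 0.0868]
ee_rot: [3.141, -0.0, -1.587]
force: [-0.1, 0.5, 0.8]
width: 0.0598
gripper_force: 0.0
```

Run:
```python
from h import *
im,*_=spk(-.08,.05)
```

```text
t 14.03 tcp [ 0.5911 -0.0561  0.0868] yaw -1.587 F [-0.1  0.5  0.8] | spk y,slope,z [-0.083  -0.0228  0.0311] x [0.517 0.657] 24870
```

Call:
carry_out --commands '[{"dp": [0, 0, 0.0012], "rotation": [0, 0, 0]}, {"dp": [0, 0, 0.001], "rotation": [0, 0, 0]}, {"dp": [0, 0, 0], "rotation": [0, 0, 0]}]'

```text
t: 14.45
eef_pos: [0.5917, -0.0558, 0.0857]
ee_rot: [-3.141, 0.0, -1.587]
force: [-0.8, 1.8, 3.6]
width: 0.0602
gripper_force: 2.2
```

Call:
carry_out --commands '[{"dp": [0.004, 0, -0.0006], "rotation": [0, 0, 0]}, {"dp": [0.0057, 0, -0.0011], "rotation": [0, 0, 0]}, {"dp": [0.0058, 0, -0.001], "rotation": [0, 0, 0]}, {"dp": [0.0059, 0, -0.0009], "rotation": [0, 0, 0]}, {"dp": [0.006, 0, -0.0009], "rotation": [0, 0, 0]}, {"dp": [0.003, 0, -0.0003], "rotation": [0, 0, 0]}]'

```text
t: 15.2
eef_pos: [0.5911, -0.0865, 0.0916]
ee_rot: [-3.141, -0.0, -1.586]
force: [-5.3, 2.8, 15.1]
width: 0.0603
gripper_force: 7.8
```

Run:
```python
from h import *
im,*_=spk(-.1,.05)
```

```text
t 15.20 tcp [ 0.5911 -0.0865  0.0916] yaw -1.5864 F [-5.3  2.8 15.1] | spk y,slope,z [-0.0988 -0.0224  0.0322] x [0.517 0.656] 19445
```

Call:
carry_out --commands '[{"dp": [0.004, 0, -0.0012], "rotation": [0, 0, 0]}, {"dp": [0.006, 0, -0.0006], "rotation": [0, 0, 0]}, {"dp": [0.006, 0, -0.0006], "rotation": [0, 0, 0]}, {"dp": [0.006, 0, -0.0006], "rotation": [0, 0, 0]}, {"dp": [0.006, 0, -0.0005], "rotation": [0, 0, 0]}, {"dp": [0.004, 0, -0.0004], "rotation": [0, 0, 0]}]'

```text
t: 16.0
eef_pos: [0.5902, -0.1187, 0.0951]
ee_rot: [-3.141, -0.0, -1.586]
force: [-4.2, 1.6, 11.2]
width: 0.0599
gripper_force: 5.8
```

Run:
```python
from h import *
im,*_=spk(-.112,.05,.036)
```

```text
t 16.00 tcp [ 0.5902 -0.1187  0.0951] yaw -1.5865 F [-4.2  1.6 11.2] | spk y,slope,z [-0.1149 -0.0229  0.0353] x [0.517 0.654] 13044
```

Call:
carry_out --commands '[{"dp": [0.004, 0, -0.0004], "rotation": [0, 0, 0]}, {"dp": [0.006, 0, -0.0006], "rotation": [0, 0, 0]}, {"dp": [0.006, 0, -0.0003], "rotation": [0, 0, 0]}, {"dp": [0.006, 0, -0.0001], "rotation": [0, 0, 0]}, {"dp": [0.006, 0, 0.0005], "rotation": [0, 0, 0]}, {"dp": [0.004, 0, 0.0006], "rotation": [0, 0, 0]}, {"dp": [0.003, 0, 0.0006], "rotation": [0, 0, 0]}]'

```text
t: 16.92
eef_pos: [0.5894, -0.1541, 0.0942]
ee_rot: [3.141, -0.001, -1.587]
force: [-2.8, -1.2, 6.3]
width: 0.06
gripper_force: 3.3
```

Run:
```python
from h import *
im,*_=spk(-.13,.045,.039)
```

```text
t 16.93 tcp [ 0.5894 -0.1541  0.0942] yaw -1.5867 F [-2.8 -1.2  6.3] | spk y,slope,z [-0.1345 -0.0237  0.0364] x [0.527 0.657] 11463
```

Call:
carry_out --commands '[{"dp": [0.004, 0, 0.0012], "rotation": [0, 0, 0]}, {"dp": [0.005, 0, 0.0016], "rotation": [0, 0, 0]}, {"dp": [0.005, 0, 0.0018], "rotation": [0, 0, 0]}, {"dp": [0.003, 0, 0.0008], "rotation": [0, 0, 0]}, {"dp": [0, 0, 0], "rotation": [0, 0, 0]}]'

```text
t: 17.6
eef_pos: [0.5895, -0.1704, 0.0881]
ee_rot: [3.141, 0.0, -1.587]
force: [-1.6, -1.6, 2.5]
width: 0.0599
gripper_force: 1.8
```

Run:
```python
from h import *
im,*_=spk(-.14,.045,.036)
```

```text
t 17.60 tcp [ 0.5895 -0.1704  0.0881] yaw -1.5871 F [-1.6 -1.6  2.5] | spk y,slope,z [-0.1443 -0.0246  0.0333] x [0.53 0.65] 7908
```

Call:
carry_out --commands '[{"dp": [0, 0, -0.005], "rotation": [0, 0, 0]}, {"dp": [0, 0, -0.015], "rotation": [0, 0, 0]}, {"dp": [0, 0, -0.04], "rotation": [0, 0, 0]}, {"dp": [-0.011, 0.03, 0], "rotation": [0, 0, 0]}, {"dp": [-0.011, 0.03, 0], "rotation": [0, 0, 0]}, {"dp": [-0.01, 0.031, 0], "rotation": [0, 0, 0]}, {"dp": [-0.01, 0.031, 0], "rotation": [0, 0, 0]}, {"dp": [0, 0, 0], "rotation": [0, 0, 0]}]' --grip 0

```text
t: 18.65
eef_pos: [0.4669, -0.1256, 0.1495]
ee_rot: [-3.14, 0.001, -1.586]
force: [-0.7, -0.2, 0.3]
width: 0.0002
gripper_force: 0.0
```

Run:
```python
from h import *
s=readout.get_state(); print(s['t'],s['eef_pos'],s['ee_rot'],s['force'],s['width'])
im,d=vision.grab_frame('wrist'); save('w3.png',im); K,dd,T=cam('wrist',s); W=cloud(d,K,dd,T)
for n in ['wrist','top']:
    if n=='top': im,d=vision.grab_frame(n); save('top3.png',im); K,dd,T=cam(n,s); W=cloud(d,K,dd,T)
    for l in ['speaker','switch']:
        for r in vision.trace(l,n)[:2]: print(n,l,r['score'],np.round(r['position']),np.nanpercentile(W[r['pixels']],[2,50,98],axis=0).round(4).tolist())
a=cv2.imread('pics/w3.png'); b=cv2.imread('pics/top3.png')[100:290,180:430]; b=cv2.resize(b,None,fx=1.15,fy=1.15)
c=np.zeros((384,800,3),np.uint8); c[:,:512]=a; c[:b.shape[0],512:512+b.shape[1]]=b; cv2.imwrite('pics/m3.png',c)
```

```text
18.65 [ 0.46694931 -0.12563897  0.14947234] [-3.14004326e+00  6.51983331e-04 -1.58579676e+00] [-0.67134129 -0.22550846  0.33440029] 0.0002391866183572911
wrist speaker 0.68 [383. 449.] [[0.2776, 0.0303, 0.0458], [0.3006, 0.0358, 0.0566], [0.3445, 0.0452, 0.0621]]
wrist speaker 0.66 [173.  97.] [[0.5099, -0.1761, 0.0292], [0.5714, -0.1509, 0.0623], [0.6412, -0.1184, 0.0671]]
wrist switch 0.69 [171. 250.] [[0.4546, -0.1631, 0.0184], [0.4678, -0.1432, 0.0206], [0.4809, -0.1243, 0.0277]]
top speaker 0.97 [151. 312.] [[0.6335, -0.1672, 0.0438], [0.6478, -0.1372, 0.0654], [0.6604, -0.1131, 0.0707]]
top speaker 0.68 [334. 213.] [[0.2719, 0.0087, 0.0374], [0.318, 0.05, 0.0618], [0.3823, 0.0716, 0.5375]]
top switch 0.75 [154. 292.] [[0.6447, -0.1164, -0.001], [0.6615, -0.1062, 0.0025], [0.677, -0.0978, 0.0237]]
```

View pics/m3.png

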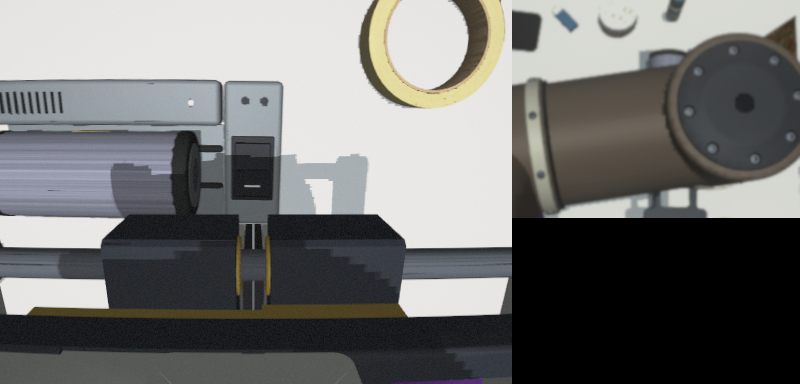

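The wrist view shows the speaker lying on both rails at (170, 100). The rocker is at (170, 250), its raised half just ahead of the closed fingertips. Next I'll lower onto it.

Call:
carry_out --commands '[{"dp": [0.003, -0.001, 0.02], "rotation": [0, 0, 0]}, {"dp": [0, 0, 0.025], "rotation": [0, 0, 0]}, {"dp": [0, 0, 0.025], "rotation": [0, 0, 0]}, {"dp": [0, 0, 0.018], "rotation": [0, 0, 0]}, {"dp": [0, 0, 0.005], "rotation": [0, 0, 0]}, {"dp": [0, 0, 0], "rotation": [0, 0, 0]}]'

```text
t: 19.7
eef_pos: [0.4694, -0.1294, 0.055]
ee_rot: [3.141, -0.0, -1.587]
force: [-0.2, 0.4, -0.4]
width: 0.0006
gripper_force: 0.0
```

Call:
carry_out --commands '[{"dp": [0, 0, 0.002], "rotation": [0, 0, 0]}, {"dp": [0, 0, 0.002], "rotation": [0, 0, 0]}, {"dp": [0, 0, 0.002], "rotation": [0, 0, 0]}, {"dp": [0, 0, 0], "rotation": [0, 0, 0]}]'

```text
t: 20.2
eef_pos: [0.4696, -0.1292, 0.0494]
ee_rot: [-3.141, 0.0, -1.586]
force: [1.0, 1.2, 2.4]
width: 0.0005
gripper_force: 0.7
```

Call:
carry_out --commands '[{"dp": [0, 0, 0.002], "rotation": [0, 0, 0]}, {"dp": [0, 0, 0.0015], "rotation": [0, 0, 0]}, {"dp": [0, 0, 0], "rotation": [0, 0, 0]}]'

```text
t: 20.58
eef_pos: [0.4695, -0.1293, 0.0462]
ee_rot: [-3.141, -0.0, -1.586]
force: [0.1, 2.6, 9.5]
width: 0.0007
gripper_force: 4.8
```

Bottomed at the expected height with 9.5 N. One more small push, then lift and back off for a clear look.

Call:
carry_out --commands '[{"dp": [0, 0, 0.001], "rotation": [0, 0, 0]}, {"dp": [0, 0, 0], "rotation": [0, 0, 0]}]'

```text
t: 20.82
eef_pos: [0.4696, -0.1293, 0.046]
ee_rot: [-3.141, -0.0, -1.586]
force: [-4.2, 4.2, 21.6]
width: 0.0008
gripper_force: 10.6
```

Call:
carry_out --commands '[{"dp": [0, 0, -0.01], "rotation": [0, 0, 0]}, {"dp": [0, 0, -0.03], "rotation": [0, 0, 0]}, {"dp": [0, 0, -0.05], "rotation": [0, 0, 0]}, {"dp": [-0.03, 0, -0.03], "rotation": [0, 0, 0]}, {"dp": [-0.05, -0.02, 0], "rotation": [0, 0, 0]}, {"dp": [-0.05, -0.02, 0], "rotation": [0, 0, 0]}, {"dp": [0, 0, 0], "rotation": [0, 0, 0]}]'

```text
t: 21.7
eef_pos: [0.5121, 0.0025, 0.1645]
ee_rot: [3.141, -0.0, -1.583]
force: [-0.6, -0.8, -0.1]
width: 0.0004
gripper_force: 0.0
```

Run:
```python
from h import *
s=readout.get_state(); print(s['t'],s['eef_pos'],s['force'])
im,d=vision.grab_frame('wrist'); save('w4.png',im); K,dd,T=cam('wrist',s); W=cloud(d,K,dd,T)
r=vision.trace('switch','wrist')[0]; w=W[r['pixels']]; print(r['score'],r['position'])
for a in np.arange(-.165,-.12,.005):
    q=w[(w[:,1]>a)&(w[:,1]<=a+.005)]; print(round(a,3),len(q),np.nanmedian(q[:,2]).round(4) if len(q) else '')
spk(-.144,.045,.035)
im,d=vision.grab_frame('scene'); save('s4.png',im)
K,dd,T=cam('scene'); W=cloud(d,K,dd,T)
for l in ['glue_stick','mint_tin','binder_clip','eraser']:
    for r in vision.trace(l,'scene')[:1]: print(l,r['position'],np.nanmedian(W[r['pixels']],0).round(3))
a=np.hstack([cv2.imread('pics/w4.png')[:,:],cv2.imread('pics/s4.png')[100:292,130:386].repeat(2,0)[:, :].repeat(2,1)[:384]])[:,:]
cv2.imwrite('pics/m4.png',cv2.resize(a,(800,300)))
```

```text
21.7 [0.51210586 0.0025167  0.16450571] [-0.56604283 -0.79474394 -0.14291055]
0.72 [17.1, 310.5]
-0.165 0 
-0.16 0 
-0.155 0 
-0.15 0 
-0.145 86 0.0195
-0.14 264 0.0197
-0.135 269 0.0195
-0.13 249 0.0197
-0.125 194 0.0196
-0.12 0 
t 21.80 tcp [5.106e-01 3.000e-04 1.641e-01] yaw -1.5856 F [-0.7 -0.4 -0.4] | spk y,slope,z [-0.1449 -0.0259  0.0335] x [0.514 0.657] 6986
glue_stick [146.5, 227.2] [ 0.737 -0.15   0.027]
mint_tin [162.8, 207.5] [ 0.723 -0.048  0.04 ]
binder_clip [230.7, 292.6] [ 0.439 -0.01   0.009]
eraser [185.6, 176.4] [0.73  0.038 0.01 ]
```

View pics/m4.png

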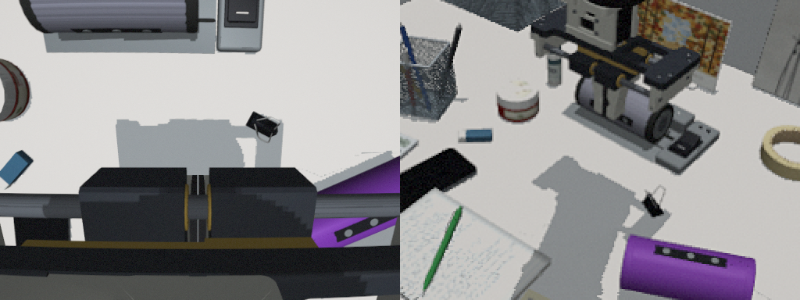

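The wrist half shows the speaker seated in the cradle at (15, 110). The rocker's +y half is level at (10, 240), and measures flat within 0.2 mm over its length. The clip, tin, eraser and glue stick stand where they were, and the arm is clear of everything.

```bash
python3 -c "
from station import arm; print(arm.job_done())"
```

```text
the job is handed in; nothing more can be done
None
```

I rolled the speaker up the ramp into its seat between the two rails and then pressed the rocker's raised half fully down. The other things I checked stand where they were, and I handed the job in at about 22 s; no verdict came back.

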